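Kickstand down, hold the hub frame upright

ROBOT

A 6-joint arm with a two-finger parallel gripper is mounted at the origin on a cart in front of the work surface, level with it; the furniture and walls round the work are solid. World frame = base frame: x ahead of the robot, y to its left, z up, the work surface at z = 0. Lengths are in m, angles in degrees, forces in N, time in s.
With the tool pointing down it reaches from about 0.375 to 0.9 m from the base axis. Payload 3.1 kg.
Tool frame: the origin (TCP) lies midway between the tips of the shut fingers; the grasp point (between the pads) lies 19 mm behind it; z points along the fingers, y is the direction in which the jaws open and shut (so a half turn about z gives the same grasp; the last joint's range is limited). The gripper opens to 87 mm and grips with 3 to 60 N. Pads are 19 mm wide; open, the fingers measure 117 mm over their backs; the gripper's body (75 mm by 190 mm) begins 51 mm behind the grasp point.
Start: joints at [-80.415, 30.224, 82.088, -0, 67.689, -10.227], TCP at [0.212, -0.588, 0.223] pointing down, gripper open.
Joint ranges: [-176.69, 176.69], [-43.24, 126.21], [12.49, 139.97], [-82, 262], [0, 151.66], [-163.58, 163.58]. Speed limits (degrees/s): [159.86, 159.86, 180, 180, 180, 180].

INTERFACE

Orientations are given as a 3x3 rotation matrix whose columns are the frame's x, y, z axes.
In Python, from rig import status, vision, bot, models gives the robot as it stands.
- The arm moves only by the tool send_rows, never from a script. Its argument "moves" is a list of rows, each a list of 7 numbers: the shift along the tool's x, y, z in units of 25 mm (1.0 is 25 mm), then the turn, a rotation vector about the tool's x, y, z in units of 10 degrees (1.0 is 10 degrees), then the closure, from -1 (fully open) to 1 (shut), so that 0 is half open. In form: [[dx, dy, dz, rx, ry, rz, hand], ...]. A call has 1 to 12 rows; each row shifts and turns the commanded pose from where the row before left it, along the tool's axes as they then stand; what a row does not reach is not made up. A row lasts 1/8 s, in which the tool goes at most 62.5 mm and 10.7 degrees, less where a joint would pass 70% of its speed; a pose out of reach is approached as far as the arm can. A call is refused whole if a number of a shift passes 1 or a number of a turn 1, either way. A call with a gripper value outside its range is refused whole. The fingers move at their own pace and stop on an object; the grip force is fixed at half the most. Time passes only in rows, so rows that do not move let the fingers close. It gives the time, the measured TCP pose, the force and the opening at its end, in the units of the state.
- status.read_state(): the state, without advancing time (a new reading comes with each control period).
- vision.capture(name): name is "scene" or "top"; returns a dict with "img" (420x560x3 uint8, red, green, blue), "depth" (420x560 float32, m along the optical axis (not along the pixel's ray), 0 where there is no reading), "fx", "fy", "cx", "cy" (pixels), "pose" (4x4, takes a point from camera to world coordinates). Camera axes: x right, y up, looking along -z (the intrinsics and any distortion apply to the point x, -y, -z); pixel columns grow to the right and rows downward; lengths in m; the calibration is good to about 2 mm. A picture is of the moment at which its call begins.
- bot.hand_in(): hands the job in, once; it reports no verdict.
Trained networks look in the newest picture that a camera, given by its name, has taken for a name from the list of things; names that differ only in an ending like _2 or _b are one class to them, and where a whole thing is asked for, a point or a joint stands for the part that bears it (a point fixed in the world has none). Each returns a list of dicts, best first, with "confidence" (0 to 1); they miss things now and then, are a little off and sometimes report something else, mostly with a low value. They report only what shows in the picture. A call takes as long as a camera call.
- models.masks_of(camera, name): "mask" (420x560 bool, what is visible of it) and "extent" ([left, top, right, bottom] in pixels, round what is visible of it).
- models.landmark_of(camera, name): "point" ([column, row] in pixels: a listed point, or the origin of a listed thing).
The state is a dict: "time_s": time; "joint_positions": joint angles; "qvel": joint speeds; "tau": joint torques, N m; "position": TCP position; "tcp_rot": TCP orientation; "force": force on the tool from outside, world axes, zero at the start; "moment": the same for the moment, N m; "opening": opening from 0.0 (shut) to 1.0 (fully open).
Only numpy, scipy, OpenCV 4.12 (cv2) and the standard library are available. Lean on these libraries where they do the work, as an engineer would, in place of code of your own. Each camera call takes 0.05 s, during which the arm holds its last target.

TASK

The blue hub frame is leaning back on its stand. While it still leans there, flip its red kickstand from stowed over the top and down towards the front of the stand, as far as it goes; then take the frame by the black handle bar on top, bring it upright and keep holding it there so that it tips neither way, because a colleague will pin it. Finish with the handle still in the gripper and leave the other things on the table where they are.

Things in the scene. Friction and masses are not known exactly. Their poses are not given: they have to be found in the camera images.
- stand: Grey base plate of the stand, fixed to the table; place and yaw vary. Origin on the table under the middle of the frame. -x is the stand's front (towards the robot), y runs along the hinge line, z up. Plate: x -100 to 100, y -135 to 75 mm, 12 mm thick. Behind the frame is a rest of bent dark rod, 120 mm high, x 40 to 90, y -30 to 30 mm.
- frame (a joint): Tilt of the blue frame about its foot hinge, rad. 0 = upright; positive = leaning to the stand's +x (back). Range -0.14 (tipped forward onto the kickstand) to 0.30 (back on the rest; the start). It turns freely and falls one way or the other when not held. Weight with all parts about 0.8 kg (varies).
- frame_hinge (a point): Point on the hinge line in the middle of the frame's foot, 30 mm above the table. Frame axes: z up the frame to the handle, y along the hinge. Frame 80 mm wide (y), 12 mm thick; its top cross member ends 158 mm up from here. A hub on its front carries an aluminium bush, 58 mm across, standing 32 mm out.
- handle: Handle bar across the frame's top: black rubber grip, 16 mm diameter, 56 mm long along y, between two 12 mm steel posts centred 36 mm either side of the middle. Origin at the middle of the bar, on its axis, 205 mm up the frame from the hinge (235 mm above the table when upright); 39 mm open space under the bar. The grip is a sleeve that turns on the bar.
- kickstand (a joint): Angle of the red kickstand to the frame, rad: 0 = stowed, pointing up along the frame (start); grows as its tip swings over the top to the stand's front (-x); 2.5 = fully down at its stop. Turns easily, no spring: it falls back while it leans behind the vertical (below about 0.30 with the frame leaning back) and falls to 2.5 by its own weight once past it.
- kickstand_hinge (a point): Pivot of the kickstand, on an axle that sticks out on the stand's -y side: 78 mm up the frame from the frame's hinge and 92 mm to -y of its middle.
- kickstand_tip (a point): Centre of the black rubber foot at the kickstand's free end, 100 mm from its pivot; foot 16 mm in diameter, 18 mm long along y. The leg is a red rod, 10 mm diameter, 8 mm to +y of this point. When stowed, 45 mm are free between rod and frame, and nothing stands behind the rod.
- insert_packet: Bystander, loose: orange cardboard packet, 40x62x22 mm. Origin at the centre of its underside. To be left alone.
- ring_gauge: Bystander, loose: steel ring gauge, 64 mm across, 20 mm high. Origin at the centre of its underside. To be left alone.
- plug_gauge: Bystander, loose: plug gauge lying on its side, 112 mm long, 25 mm thick. Origin at the centre of its underside. To be left alone.
- turned_part_1: Bystander, loose: turned aluminium bush, 48 mm across, 28 mm high. Origin at the centre of its underside. To be left alone.
- mouse_b: Bystander, loose: black computer mouse, 102x58x35 mm. Origin at the centre of its underside. To be left alone.

How it is judged:
By the outcome, as a careful person would: the job done as asked, in the order asked, and still so for the second after the job is handed in, while the arm keeps its last pose, push and grip.
It also fails if it takes over 40 s, if anything falls off the work surface, if the arm or the gripper's body presses on something with over 40 N, if the wrist force passes 120 N, or if a joint passes its speed limit or range.

## Working session

There is one attempt and no reset: what is moved stays moved. The work goes in short steps, Python scripts to look and compute and a tool call to move; the robot and the scene stay as the last step left them, time stands still between calls to the robot, and variables do not carry over. Pictures are saved under pics/ and viewed, and the job is handed in when it is done.

Besides the shell and the picture viewer there is one more tool, called after ">>>" by a JSON object that holds its "api" and its "payload", one argument or row to a line. send_rows: Moves the arm, as the interface text tells. Its arguments: {"type":"object","properties":{"moves":{"type":"array"}},"required":["moves"]}

```bash
ls; mkdir -p pics
python3 - <<'E'
from rig import status, vision, bot, models
import cv2, numpy as np
s=status.read_state(); print(s)
for n in("scene","top"):
    c=vision.capture(n); cv2.imwrite(f"pics/{n}0.png",c["img"][:,:,::-1]); print(n,c["fx"],c["fy"],c["cx"],c["cy"],c["pose"],[k for k in c])
    for t in ["frame_hinge","handle","kickstand_hinge","kickstand_tip","stand"]:
        for r in models.landmark_of(n,t)[:2]: print(n,t,r)
E
```

```text
pics
{'time_s': 0.0, 'joint_positions': array([-8.04139844e+01,  3.02786750e+01,  8.21562243e+01, -1.29333431e-03,
        6.76891250e+01, -1.02276059e+01]), 'qvel': array([-0.05214005,  0.02011971,  0.08690863, -0.03096558,  0.01761701,
       -0.00387019]), 'tau': array([ 7.86185465e-04, -4.40033519e+01, -1.76593226e+01,  6.34428626e-02,
        5.80936612e-02, -1.76323988e-04]), 'position': array([ 0.21174555, -0.58725987,  0.22157566]), 'tcp_rot': array([[ 9.40797368e-01,  3.38969273e-01, -3.81063594e-04],
       [ 3.38969292e-01, -9.40795025e-01,  2.13092952e-03],
       [ 3.63816896e-04, -2.13394173e-03, -9.99997657e-01]]), 'force': array([ 0.05754561, -0.83893057,  0.16078759]), 'moment': array([0.01430123, 0.02308431, 0.00252646]), 'opening': 1.0015929937489378}
scene 429.8778055009494 429.8778055009494 271.0010512578482 212.13393860858355 [[ 0.55940207  0.60020915 -0.57168025 -0.29076959]
 [-0.82889464  0.40650729 -0.38429871 -0.48218443]
 [ 0.00173259  0.68884018  0.72491117  1.09889664]
 [ 0.          0.          0.          1.        ]] ['img', 'depth', 'fx', 'fy', 'cx', 
[... 319 characters left out ...]
e': 0.85}
scene stand {'point': [388.8, 356.6], 'confidence': 0.47}
top 434.981530330286 434.981530330286 284.9807957748621 209.1422190815522 [[-0.02780913  0.99305244 -0.11433946  0.33187673]
 [-0.9994682  -0.02567405  0.0201038   0.02573173]
 [ 0.01702857  0.11483772  0.9932383   1.41472529]
 [ 0.          0.          0.          1.        ]] ['img', 'depth', 'fx', 'fy', 'cx', 'cy', 'pose']
top frame_hinge {'point': [295.9, 204.6], 'confidence': 0.87}
top handle {'point': [299.6, 176.8], 'confidence': 0.48}
top kickstand_hinge {'point': [326.1, 196.4], 'confidence': 0.48}
top kickstand_tip {'point': [336.5, 182.2], 'confidence': 0.41}
top stand {'point': [297.9, 203.8], 'confidence': 0.87}
```

View pics/scene0.png

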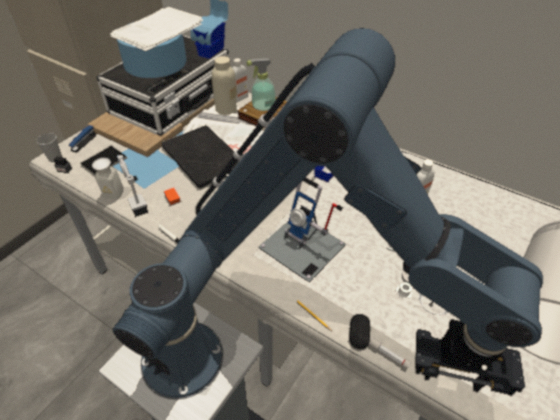

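View pics/top0.png

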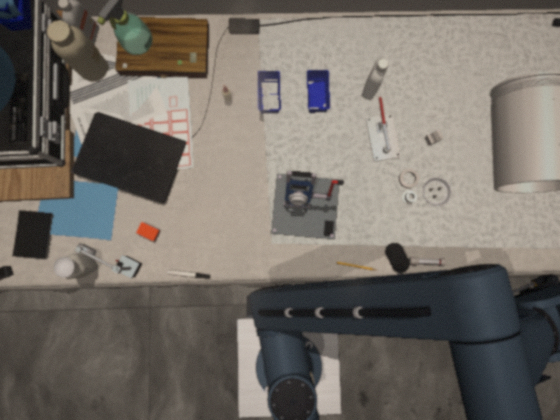

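The scene view shows the blue frame at about (303,210), the red kickstand at (333,213) and the plate around (303,247). In the top view the stand is at (305,207), with the red tip near (340,182). I'll zoom in and triangulate.

```bash
cat > h.py <<'E'
from rig import status, vision, bot, models
import cv2, numpy as np
def ray(c,p):
    d=np.array([(p[0]-c["cx"])/c["fx"],-(p[1]-c["cy"])/c["fy"],-1.0])
    R=c["pose"][:3,:3]; return c["pose"][:3,3], R@d
def tri(c1,p1,c2,p2):
    o1,d1=ray(c1,p1);o2,d2=ray(c2,p2)
    A=np.stack([d1,-d2],1); t=np.linalg.lstsq(A,o2-o1,rcond=None)[0]
    a=o1+t[0]*d1;b=o2+t[1]*d2
    return (a+b)/2,np.linalg.norm(a-b)
def dep(c,p,z=None):
    o,d=ray(c,p); return o+d*(c["depth"][int(round(p[1])),int(round(p[0]))] if z is None else z)
def plane(c,p,z):
    o,d=ray(c,p); return o+d*(z-o[2])/d[2]
def proj(c,X):
    R=c["pose"][:3,:3]; q=R.T@(np.asarray(X)-c["pose"][:3,3])
    return np.array([c["cx"]+c["fx"]*q[0]/-q[2], c["cy"]-c["fy"]*q[1]/-q[2]])
E
python3 - <<'E'
from h import *
C={}
for n in("scene","top"):
    c=C[n]=vision.capture(n)
    x0,y0=(250,165) if n=="scene" else (260,160)
    im=c["img"][y0:y0+120,x0:x0+110,::-1]
    C[n+"i"]=cv2.resize(im,None,fx=5,fy=5,interpolation=cv2.INTER_CUBIC)
    cv2.imwrite(f"pics/{n}z.png",C[n+"i"])
for t in ["frame_hinge","handle","kickstand_hinge","kickstand_tip","stand"]:
    a=models.landmark_of("scene",t)[0]["point"];b=models.landmark_of("top",t)[0]["point"]
    print(t,tri(C["scene"],a,C["top"],b),dep(C["scene"],a),dep(C["top"],b))
for t in ["insert_packet","ring_gauge","plug_gauge","turned_part_1","mouse_b"]:
    for n in("scene","top"):
        r=models.landmark_of(n,t)[:2]; print(t,n,[(q["point"],q["confidence"],plane(C[n],q["point"],0.0).round(3)) for q in r])
for n in("scene","top"):
    r=models.masks_of(n,"stand")
    print([(q["confidence"],q["mask"].sum(),q["extent"]) for q in r])
E
```

```text
frame_hinge (array([ 0.49642955, -0.0488491 ,  0.03833328]), np.float64(0.002708823911279931)) [ 0.5011067  -0.04474285  0.03078178] [ 0.4972531  -0.04993475  0.03834066]
handle (array([ 0.57090395, -0.04755676,  0.20716742]), np.float64(0.006281747299386362)) [ 0.55941824 -0.05673358  0.22136307] [ 0.56399753 -0.04349288  0.23275119]
kickstand_hinge (array([ 0.51767371, -0.13079753,  0.09465102]), np.float64(0.010128855689214414)) [ 0.51096164 -0.1389917   0.10731932] [ 0.51162239 -0.12400499  0.11703841]
kickstand_tip (array([ 0.54828265, -0.14052145,  0.19849857]), np.float64(0.005299060357246922)) [ 0.54621359 -0.13863659  0.19857807] [ 0.5483965  -0.14159793  0.20665374]
stand (array([ 0.51054874, -0.04338451,  0.00097494]), np.float64(0.014470571554248501)) [ 0.49650052 -0.04308286  0.01344365] [ 0.50131668 -0.04352019  0.1068711 ]
insert_packet scene [([173.8, 196.3], 0.64, array([0.443, 0.439, 0.   ]))]
insert_packet top [([150.3, 233.8], 0.78, array([0.426, 0.435, 0.   ]))]
ring_gauge scene [([411.1, 279.7], 0.47, array([ 0.58 , -0.416,  0.   ]))]
ring_gauge top [([407.6, 178.3], 0.78, array([ 0.587, -0.413,  0.   ])), ([392.3, 257.1], 0.72, array([ 0.329, -0.347,  0.   ]))]
plug_gauge scene [([387.9, 353.9], 0.71, array([ 0.316, -0.454,  0.   ]))]
plug_gauge top [([424.5, 261.9], 0.75, array([ 0.311, -0.451,  0.   ]))]
turned_part_1 scene [([402.7, 292.4], 0.71, array([ 0.522, -0.412,  0.   ]))]
turned_part_1 top [([410.7, 199.8], 0.69, array([ 0.515, -0.418,  0.   ]))]
mouse_b scene [([356.8, 334.3], 0.96, array([ 0.321, -0.359,  0.   ]))]
mouse_b top [([392.7, 259.3], 0.62, array([ 0.322, -0.348,  0.   ])), ([297.0, 204.3], 0.33, array([ 0.51 , -0.043,  0.   ]))]
[(0.62, np.int64(3987), [259.7, 181.1, 347.7, 279.9])]
[(0.61, np.int64(4110), [272.4, 169.5, 342.4, 239.7]), (0.31, np.int64(866), [283.7, 170.2, 342.7, 205.8])]
```

View pics/scenez.png

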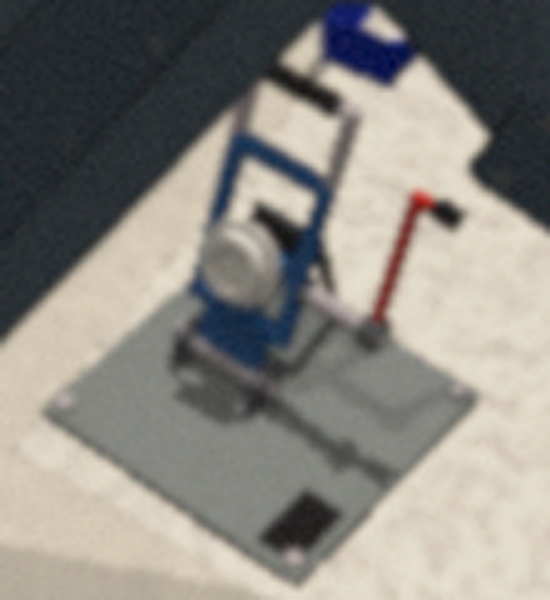

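View pics/topz.png

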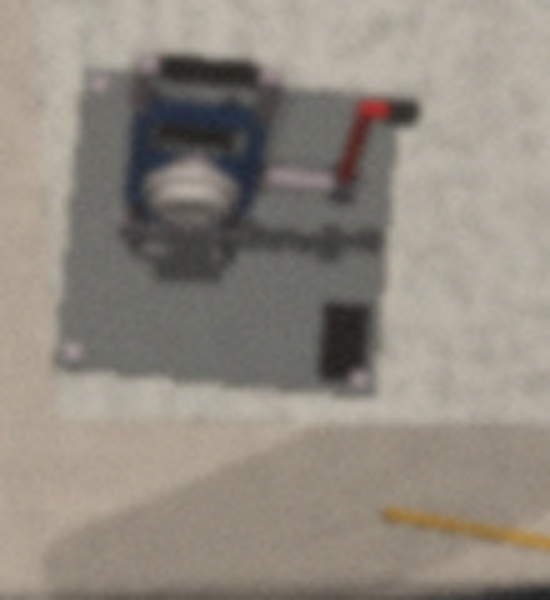

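```bash
cat >> h.py <<'E'
def fT(p,loc,tilt=None):
    """p=(x,y,yaw). loc in stand frame; with tilt: loc in frame axes from hinge"""
    x,y,w=p; c,s=np.cos(w),np.sin(w)
    l=np.array(loc,float)
    if tilt is not None:
        a=tilt; l=np.array([l[0]*np.cos(a)+l[2]*np.sin(a), l[1], -l[0]*np.sin(a)+l[2]*np.cos(a)+0.03])
    return np.array([x+c*l[0]-s*l[1], y+s*l[0]+c*l[1], l[2]])
E
python3 - <<'E'
from h import *
from scipy.optimize import least_squares
S=vision.capture("scene");T=vision.capture("top")
# corners clicked in zooms (5x)
z=lambda x0,y0,u,v:((u-2)/5+x0,(v-2)/5+y0)
t=lambda u,v:z(260,160,u,v); s=lambda u,v:z(250,165,u,v)
pt=[]
obsT={(0.1,0.075):t(85,68),(-0.1,0.075):t(56,371),(-0.1,-0.135):t(375,396),(0.1,-0.135):t(399,90)}
obsS={(-0.1,0.075):s(42,412),(-0.1,-0.135):s(297,587),(0.1,-0.135):s(478,402)}
for k,v in obsT.items(): print(k,plane(T,v,.012))
for k,v in obsS.items(): print(k,plane(S,v,.012))
def res(p,oT=1,oS=1):
    r=[]
    for k,v in obsT.items(): r+=list(oT*(proj(T,fT(p,(*k,.012)))-v))
    for k,v in obsS.items(): r+=list(oS*(proj(S,fT(p,(*k,.012)))-v))
    return r
for a in((1,1),(1,0),(0,1)):
    q=least_squares(res,[.5,-.04,-.05],args=a); print(a,q.x,np.degrees(q.x[2]),np.array(q.fun).round(1))
p=least_squares(res,[.5,-.04,-.05]).x; np.save("p.npy",p)
for n,l in dict(handle=(0,0,.205),khinge=(0,-.092,.078),tip=(0,-.092,.178),hinge=(0,0,0)).items():
    X=fT(p,l,0.30); print(n,X.round(4),proj(S,X).round(1),proj(T,X).round(1))
X=fT(p,(0,0,.205),0);print(X)
for n,c,x0,y0 in(("scene",S,250,165),("top",T,260,160)):
    im=cv2.resize(c["img"][y0:y0+120,x0:x0+110,::-1],None,fx=5,fy=5,interpolation=cv2.INTER_CUBIC)
    P=[fT(p,(a,b,.012)) for a,b in((.1,.075),(-.1,.075),(-.1,-.135),(.1,-.135))]
    F=[fT(p,l,.3) for l in((0,.036,.205),(0,-.036,.205),(0,-.04,0),(0,.04,0),(0,-.092,.078),(0,-.084,.178),(0,-.1,.178))]
    for X in P+F:
        q=(proj(c,X)-(x0,y0))*5+2; cv2.circle(im,tuple(int(v) for v in q),3,(0,255,0),-1)
    cv2.imwrite(f"pics/{n}zz.png",im)
E
```

```text
(0.1, 0.075) [0.61258571 0.02150043 0.012     ]
(-0.1, 0.075) [0.41454644 0.04527301 0.012     ]
(-0.1, -0.135) [ 0.39289142 -0.16010194  0.012     ]
(0.1, -0.135) [ 0.59288824 -0.1840902   0.012     ]
(-0.1, 0.075) [0.41367981 0.04174886 0.012     ]
(-0.1, -0.135) [ 0.38936465 -0.16397784  0.012     ]
(0.1, -0.135) [ 0.57948249 -0.18832592  0.012     ]
(1, 1) [ 0.50513362 -0.04064191 -0.11516344] -6.598378809181527 [-0.3 -0.1 -0.   0.   1.   0.8  0.7  1.2 -0.8 -0.6 -0.1 -0.3  0.8 -2.1]
(1, 0) [ 0.50651649 -0.03951496 -0.10954556] -6.276498282333328 [-0.8 -0.4 -0.2 -0.2  0.8  0.1  0.2  0.5 -0.  -0.   0.  -0.   0.  -0. ]
(0, 1) [ 0.50258665 -0.04303892 -0.12552044] -7.191791406312837 [ 0.   0.   0.   0.   0.   0.   0.   0.  -0.7 -0.1 -0.4  0.7  1.1 -0.9]
handle [ 0.5653 -0.0476  0.2258] [310.1 182.4] [301.7 174.2]
khinge [ 0.5175 -0.1347  0.1045] [324.  231.3] [328.6 196.7]
tip [ 0.5468 -0.1381  0.2   ] [332.9 204.2] [333.3 181.6]
hinge [ 0.5051 -0.0406  0.03  ] [294.8 236.4] [296.8 204.6]
[ 0.50513362 -0.04064191  0.235     ]
```

View pics/scenezz.png

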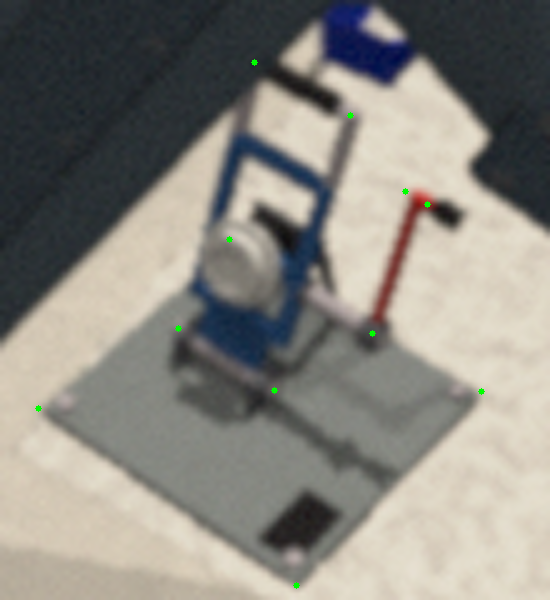

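View pics/topzz.png

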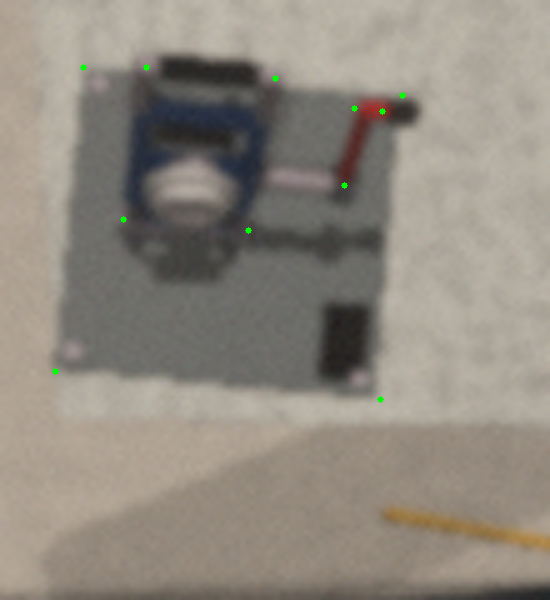

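Run:
```python
from h import *
S=vision.capture("scene");T=vision.capture("top");p=np.load("p.npy")
z=lambda x0,y0,u,v:((u-2)/5+x0,(v-2)/5+y0)
t=lambda u,v:z(260,160,u,v); s=lambda u,v:z(250,165,u,v)
c,sn=np.cos(p[2]),np.sin(p[2])
def st(X): d=X[:2]-p[:2]; return np.array([c*d[0]+sn*d[1],-sn*d[0]+c*d[1],X[2]]).round(4)
for n,a,b in(("rodtop",(420,200),(372,110)),("foot",(446,213),(404,111)),("khinge",(374,334),(345,188)),("handlemid",(305,88),(210,70)),("handleR",(350,110),(272,74)),("handleL",(262,70),(148,62))):
    X,e=tri(S,s(*a),T,t(*b)); print(n,X.round(4),e.round(4),"stand",st(X))
print([ (n,st(fT(p,l,.3))) for n,l in dict(handle=(0,0,.205),kh=(0,-.092,.078),tip=(0,-.1,.178)).items()])
```

```text
rodtop [ 0.547  -0.1403  0.1993] 0.0003 stand [ 0.053  -0.0942  0.1993]
foot [ 0.5457 -0.1583  0.1998] 0.0001 stand [ 0.0539 -0.1122  0.1998]
khinge [ 0.5164 -0.1354  0.1052] 0.002 stand [ 0.022  -0.0929  0.1052]
handlemid [ 0.5674 -0.0477  0.2252] 0.001 stand [6.270e-02 1.000e-04 2.252e-01]
handleR [ 0.5634 -0.0814  0.228 ] 0.0002 stand [ 0.0625 -0.0338  0.228 ]
handleL [ 0.5744 -0.0137  0.2172] 0.0012 stand [0.0657 0.0347 0.2172]
[('handle', array([0.0606, 0.    , 0.2258])), ('kh', array([ 0.0231, -0.092 ,  0.1045])), ('tip', array([ 0.0526, -0.1   ,  0.2   ]))]
```

Both views agree with the model: rod top at stand (53, -94, 199) mm, and handle (62, 0, 226) mm, expected (61, 0, 226). Next is the approach behind the kickstand with shut fingers.

```bash
cat >> h.py <<'E'
from scipy.spatial.transform import Rotation as Ro
def plan(loc,steps=None):
    p=np.load("p.npy"); s=status.read_state(); R=s["tcp_rot"]; X=fT(p,loc)
    w=p[2]; yt=np.array([np.cos(w),np.sin(w),0]); zt=np.array([0,0,-1.]); Rt=np.stack([np.cross(yt,zt),yt,zt],1)
    rv=Ro.from_matrix(R.T@Rt).as_rotvec(degrees=True)
    d=X-s["position"]; 
    print("t",round(s["time_s"],2),"pos",s["position"].round(4),"force",s["force"].round(1),"open",round(s["opening"],3),"j",s["joint_positions"].round(1))
    c,sn=np.cos(w),np.sin(w); dd=s["position"][:2]-p[:2]
    print("TCP in stand",np.round([c*dd[0]+sn*dd[1],-sn*dd[0]+c*dd[1],s["position"][2]],4))
    print("target",X.round(4),"turn(10deg)",(rv/10).round(2),"shift now axes /25mm",(R.T@d/.025).round(2),"shift target axes",(Rt.T@d/.025).round(2))
    return s,R,Rt,d
E
python3 - <<'E'
from h import *
s,R,Rt,d=plan((.105,-.095,.27))
p=np.load("p.npy")
print(Rt)
# sim: k rows of turn with equal world shift
rv=Ro.from_matrix(R.T@Rt).as_rotvec(); n=7
for N in(18,20,24):
    step=d/N; M=R.copy()
    print(N)
    for i in range(n+1):
        if i<n: M2=M@Ro.from_rotvec(rv/n).as_matrix()
        print((M.T@step/.025).round(2)); M=M2
E
```

```text
t 2.0 pos [ 0.2119 -0.588   0.2225] force [ 0.5 -0.2 -0.7] open 1.0 j [-80.4  30.2  82.1  -0.   67.7 -10.2]
TCP in stand [-0.2284 -0.5774  0.2225]
target [ 0.5985 -0.1471  0.27  ] turn(10deg) [-0.   -0.   -6.36] shift now axes /25mm [ 20.53 -11.35  -1.9 ] shift target axes [19.3  13.34 -1.9 ]
[[ 0.11490904  0.99337602  0.        ]
 [ 0.99337602 -0.11490904  0.        ]
 [ 0.          0.         -1.        ]]
18
[ 1.14 -0.63 -0.11]
[ 1.23 -0.44 -0.11]
[ 1.28 -0.24 -0.11]
[ 1.3  -0.04 -0.11]
[ 1.29  0.17 -0.11]
[ 1.25  0.37 -0.11]
[ 1.18  0.56 -0.11]
[ 1.07  0.74 -0.11]
20
[ 1.03 -0.57 -0.09]
[ 1.1  -0.4  -0.09]
[ 1.15 -0.22 -0.09]
[ 1.17 -0.03 -0.09]
[ 1.16  0.15 -0.09]
[ 1.12  0.33 -0.09]
[ 1.06  0.51 -0.09]
[ 0.96  0.67 -0.09]
24
[ 0.86 -0.47 -0.08]
[ 0.92 -0.33 -0.08]
[ 0.96 -0.18 -0.08]
[ 0.98 -0.03 -0.08]
[ 0.97  0.13 -0.08]
[ 0.94  0.28 -0.08]
[ 0.88  0.42 -0.08]
[ 0.8   0.56 -0.08]
```

>>> {"api": "send_rows", "payload": {
  "moves": [
    [0.86,-0.47,-0.4,0,0,-0.9,1],
    [0.92,-0.33,-0.4,0,0,-0.9,1],
    [0.96,-0.18,-0.4,0,0,-0.9,1],
    [0.98,-0.03,-0.4,0,0,-0.9,1],
    [0.97,0.13,-0.3,0,0,-0.9,1],
    [0.94,0.28,0,0,0,-0.9,1],
    [0.88,0.42,0,0,0,-0.9,1],
    [0.8,0.56,0,0,0,0,1],
    [0.8,0.56,0,0,0,0,1],
    [0.8,0.56,0,0,0,0,1],
    [0.8,0.56,0,0,0,0,1],
    [0.8,0.56,0,0,0,0,1]
  ]
}}

```text
time_s: 3.5
position: [0.4081, -0.3689, 0.2701]
tcp_rot: [[0.125, 0.992, 0.0], [0.992, -0.125, -0.0], [-0.0, 0.0, -1.0]]
force: [0.7, -0.8, -0.4]
opening: 0.007
```

```bash
python3 -c "
from h import *
plan((.105,-.095,.27))"
```

```text
t 3.5 pos [ 0.4081 -0.3689  0.2701] force [ 0.7 -0.8 -0.4] open 0.007 j [-53.8  21.3  89.6   0.   69.1 -46.6]
TCP in stand [-0.0587 -0.3372  0.2701]
target [ 0.5985 -0.1471  0.27  ] turn(10deg) [ 0.    0.   -0.06] shift now axes /25mm [9.76 6.45 0.01] shift target axes [9.69 6.55 0.01]
```

>>> {"api": "send_rows", "payload": {
  "moves": [
    [0.8,0.55,0,0,0,0,1],
    [0.8,0.55,0,0,0,0,1],
    [0.8,0.55,0,0,0,0,1],
    [0.8,0.55,0,0,0,0,1],
    [0.8,0.55,0,0,0,0,1],
    [0.8,0.55,0,0,0,0,1],
    [0.8,0.55,0,0,0,0,1],
    [0.8,0.55,0,0,0,0,1],
    [0.8,0.55,0,0,0,0,1],
    [0.8,0.5,0,0,0,0,1],
    [0.8,0.5,0,0,0,0,1],
    [0.8,0.5,0,0,0,0,1]
  ]
}}

```text
time_s: 5.0
position: [0.598, -0.1509, 0.2701]
tcp_rot: [[0.125, 0.992, 0.0], [0.992, -0.125, -0.0], [-0.0, 0.0, -1.0]]
force: [0.2, -0.9, -1.1]
opening: 0.004
```

```bash
python3 -c "
from h import *
plan((.105,-.095,.175))"
```

```text
t 5.0 pos [ 0.598  -0.1509  0.2701] force [ 0.2 -0.9 -1.1] open 0.004 j [-24.5  26.8  80.1  -0.   73.  -17.3]
TCP in stand [ 0.1049 -0.0989  0.2701]
target [ 0.5985 -0.1471  0.175 ] turn(10deg) [ 0.    0.   -0.06] shift now axes /25mm [0.15 0.   3.8 ] shift target axes [0.15 0.   3.8 ]
```

>>> {"api": "send_rows", "payload": {
  "moves": [
    [0.15,0,0.95,0,0,-0.06,1],
    [0,0,0.95,0,0,0,1],
    [0,0,0.95,0,0,0,1],
    [0,0,0.95,0,0,0,1],
    [0,-0.5,0,0,0,0,1],
    [0,-0.5,0,0,0,0,1],
    [0,-0.4,0,0,0,0,1],
    [0,-0.4,0,0,0,0,1],
    [0,-0.4,0,0,0,0,1]
  ]
}}

```text
time_s: 6.12
position: [0.5429, -0.1416, 0.1757]
tcp_rot: [[0.115, 0.993, 0.001], [0.993, -0.115, -0.001], [-0.0, 0.001, -1.0]]
force: [-0.1, -0.4, -0.4]
opening: 0.007
```

Run:
```python
from h import *
plan((.01,-.095,.175))
for n,x0,y0 in(("scene",250,145),("top",260,150)):
    c=vision.capture(n)
    im=cv2.resize(c["img"][y0:y0+140,x0:x0+130,::-1],None,fx=4,fy=4,interpolation=cv2.INTER_CUBIC); cv2.imwrite(f"pics/{n}1.png",im)
```

```text
t 6.12 pos [ 0.5429 -0.1416  0.1757] force [-0.1 -0.4 -0.4] open 0.007 j [-26.   28.7  94.2  -0.   57.  -19.4]
TCP in stand [ 0.0491 -0.096   0.1757]
target [ 0.5042 -0.1362  0.175 ] turn(10deg) [0.01 0.   0.  ] shift now axes /25mm [ 0.04 -1.57  0.03] shift target axes [ 0.04 -1.57  0.03]
```

View pics/scene1.png

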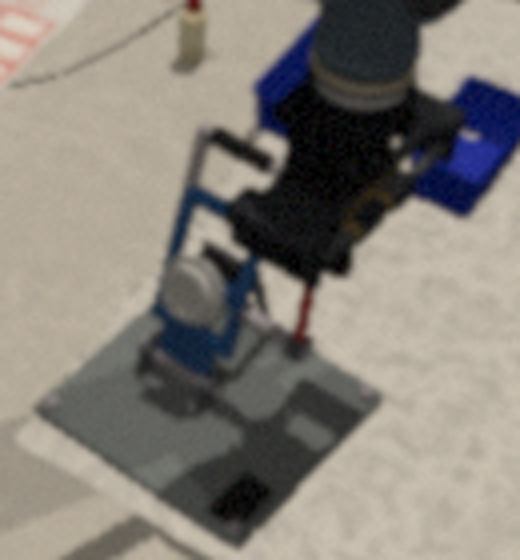

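View pics/top1.png

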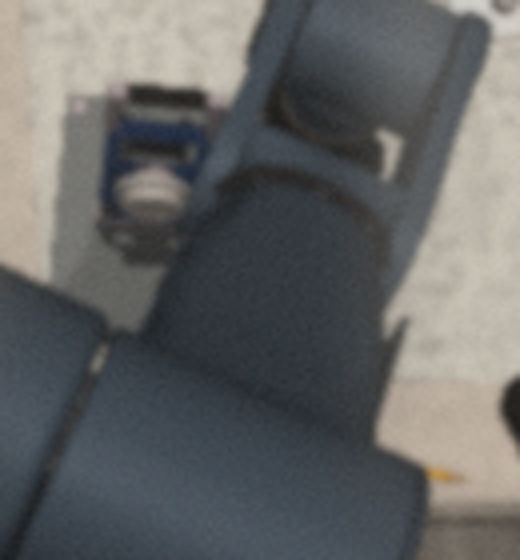

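The red rod is now held forward by the fingers, at about (305,310) in the scene crop. The frame is unmoved and the force is about 0, so I'll keep pushing.

>>> {"api": "send_rows", "payload": {
  "moves": [
    [0,-0.4,0,0,0,0,1],
    [0,-0.4,0,0,0,0,1],
    [0,-0.4,0,0,0,0,1],
    [0,-0.4,0,0,0,0,1],
    [0,-0.4,0,0,0,0,1],
    [0,0,0,0,0,0,1],
    [0,0,-1,0,0,0,1],
    [0,0,-1,0,0,0,1],
    [0,0,-1,0,0,0,1],
    [0,0,-1,0,0,0,1]
  ]
}}

```text
time_s: 7.48
position: [0.4941, -0.1359, 0.276]
tcp_rot: [[0.115, 0.993, 0.001], [0.993, -0.115, -0.0], [-0.0, 0.001, -1.0]]
force: [0.1, -0.2, 0.3]
opening: 0.005
```

Run:
```python
from h import *
plan((.062,0,.30))
for n,x0,y0 in(("scene",250,145),("top",260,150)):
    c=vision.capture(n)
    im=cv2.resize(c["img"][y0:y0+140,x0:x0+130,::-1],None,fx=4,fy=4,interpolation=cv2.INTER_CUBIC); cv2.imwrite(f"pics/{n}2.png",im)
```

```text
t 7.47 pos [ 0.4941 -0.1359  0.276 ] force [ 0.1 -0.2  0.3] open 0.005 j [-27.9  17.8  94.2   0.   67.9 -21.3]
TCP in stand [-1.00e-04 -9.59e-02  2.76e-01]
target [ 0.5667 -0.0478  0.3   ] turn(10deg) [0. 0. 0.] shift now axes /25mm [ 3.84  2.48 -0.96] shift target axes [ 3.84  2.48 -0.96]
```

View pics/scene2.png

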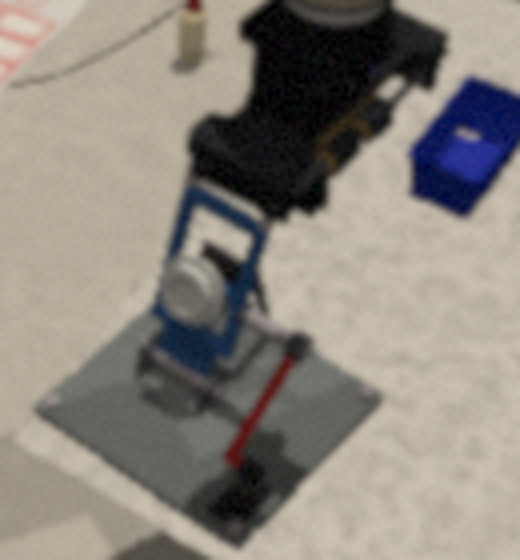

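Run:
```python
from h import *
S=vision.capture("scene");p=np.load("p.npy")
for k in(2.2,2.35,2.5):
    X=fT(p,(-.1*np.sin(k),-.092,.078+.1*np.cos(k)),.3); print(k,X.round(3),((proj(S,X)-(250,145))*4).round(0))
print(models.landmark_of("scene","kickstand_tip"))
```

```text
2.2 [ 0.423 -0.124  0.072] [218. 446.]
2.35 [ 0.429 -0.124  0.058] [222. 452.]
2.5 [ 0.437 -0.125  0.046] [227. 456.]
[{'point': [309.1, 263.2], 'confidence': 0.71}]
```

The kickstand is down at its 2.5 stop: the rod end is at about (235,458), against a predicted (227,456). Next is the handle.

>>> {"api": "send_rows", "payload": {
  "moves": [
    [0.76,0.49,-0.2,0,0,0,-1],
    [0.77,0.49,-0.2,0,0,0,-1],
    [0.77,0.49,-0.2,0,0,0,-1],
    [0.77,0.49,-0.2,0,0,0,-1],
    [0.77,0.49,-0.2,0,0,0,-1],
    [0,0,0,0,0,0,-1],
    [0,0,0,0,0,0,-1]
  ]
}}

```text
time_s: 8.55
position: [0.5646, -0.0477, 0.2988]
tcp_rot: [[0.115, 0.993, -0.003], [0.993, -0.115, 0.0], [-0.0, -0.003, -1.0]]
force: [-0.0, 0.2, 0.3]
opening: 0.721
```

Run:
```python
from h import *
plan((.061,0,.207))
for n,x0,y0 in(("scene",250,145),):
    c=vision.capture(n)
    im=cv2.resize(c["img"][y0:y0+140,x0:x0+130,::-1],None,fx=4,fy=4,interpolation=cv2.INTER_CUBIC); cv2.imwrite(f"pics/{n}3.png",im)
```

```text
t 8.55 pos [ 0.5646 -0.0477  0.2988] force [-0.   0.2  0.3] open 0.721 j [-16.1  21.1  85.   -0.   74.   -9.5]
TCP in stand [ 5.990e-02 -2.000e-04  2.988e-01]
target [ 0.5657 -0.0477  0.207 ] turn(10deg) [-0.02  0.    0.  ] shift now axes /25mm [0.01 0.06 3.67] shift target axes [0.01 0.05 3.67]
```

View pics/scene3.png

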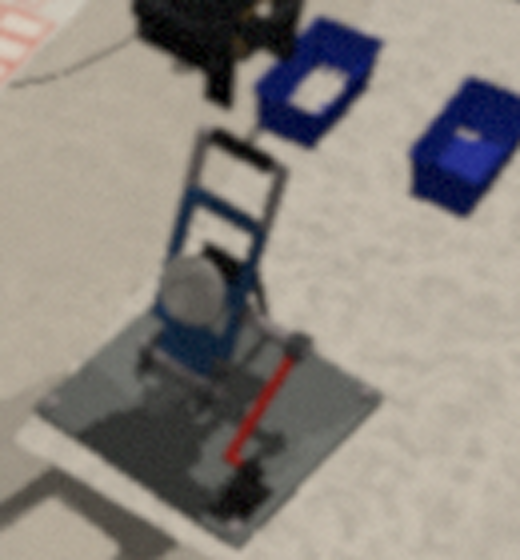

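The handle is clear at (240,150), the kickstand is down, and the fingers are above the handle. Descending now.

>>> {"api": "send_rows", "payload": {
  "moves": [
    [0,0.04,0.8,0,0,0,-1],
    [0,0,0.8,0,0,0,-1],
    [0,0,0.8,0,0,0,-1],
    [0,0,0.8,0,0,0,-1],
    [0,0,0.47,0,0,0,-1],
    [0,0,0,0,0,0,-1]
  ]
}}

```text
time_s: 9.35
position: [0.5657, -0.0479, 0.2074]
tcp_rot: [[0.115, 0.993, -0.002], [0.993, -0.115, 0.001], [0.0, -0.002, -1.0]]
force: [0.5, 0.1, -0.4]
opening: 1.0
```

Run:
```python
from h import *
plan((.061,0,.207))
for n,x0,y0 in(("scene",250,145),):
    c=vision.capture(n)
    im=cv2.resize(c["img"][y0:y0+140,x0:x0+130,::-1],None,fx=4,fy=4,interpolation=cv2.INTER_CUBIC); cv2.imwrite(f"pics/{n}4.png",im)
```

```text
t 9.35 pos [ 0.5657 -0.0479  0.2074] force [ 0.5  0.1 -0.4] open 1.0 j [-16.1  26.9  91.3  -0.   61.9  -9.5]
TCP in stand [ 6.100e-02 -2.000e-04  2.074e-01]
target [ 0.5657 -0.0477  0.207 ] turn(10deg) [-0.01 -0.   -0.  ] shift now axes /25mm [ 0.01 -0.    0.02] shift target axes [ 0.01 -0.    0.02]
```

View pics/scene4.png

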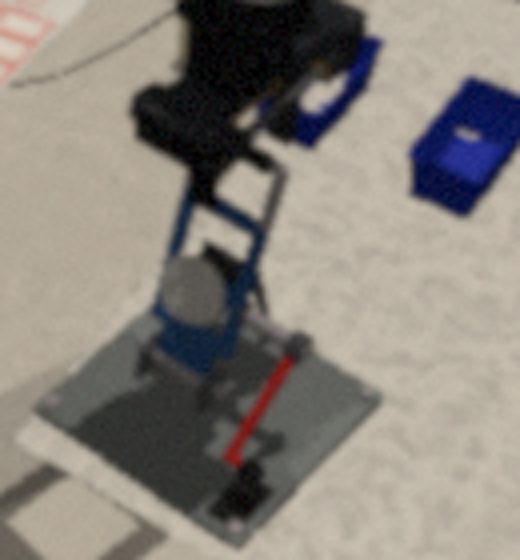

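The fingers straddle the bar. The front finger shows at (205,170) and the frame is unmoved. Closing.

>>> {"api": "send_rows", "payload": {
  "moves": [
    [0,0,0,0,0,0,1],
    [0,0,0,0,0,0,1],
    [0,0,0,0,0,0,1],
    [0,0,0,0,0,0,1],
    [0,0,0,0,0,0,1],
    [0,0,0,0,0,0,1],
    [0,0,0,0,0,0,1],
    [0,0,0,0,0,0,1],
    [0,0,0,0,0,0,1]
  ]
}}

```text
time_s: 10.52
position: [0.5668, -0.0476, 0.2083]
tcp_rot: [[0.115, 0.993, 0.001], [0.993, -0.115, -0.0], [0.0, 0.001, -1.0]]
force: [1.7, 0.2, -2.0]
opening: 0.175
```

Run:
```python
from h import *
plan((.061,0,.207))
for n,x0,y0 in(("scene",250,145),):
    c=vision.capture(n)
    im=cv2.resize(c["img"][y0:y0+140,x0:x0+130,::-1],None,fx=4,fy=4,interpolation=cv2.INTER_CUBIC); cv2.imwrite(f"pics/{n}5.png",im)
    print(models.landmark_of("scene","kickstand_tip")[:1])
```

```text
t 10.53 pos [ 0.5668 -0.0476  0.2083] force [ 1.7  0.2 -2. ] open 0.175 j [-16.1  26.9  91.2   0.   61.9  -9.5]
TCP in stand [6.210e-02 2.000e-04 2.083e-01]
target [ 0.5657 -0.0477  0.207 ] turn(10deg) [ 0. -0.  0.] shift now axes /25mm [-0.01 -0.04  0.05] shift target axes [-0.01 -0.04  0.05]
[{'point': [307.3, 262.7], 'confidence': 0.51}]
```

View pics/scene5.png

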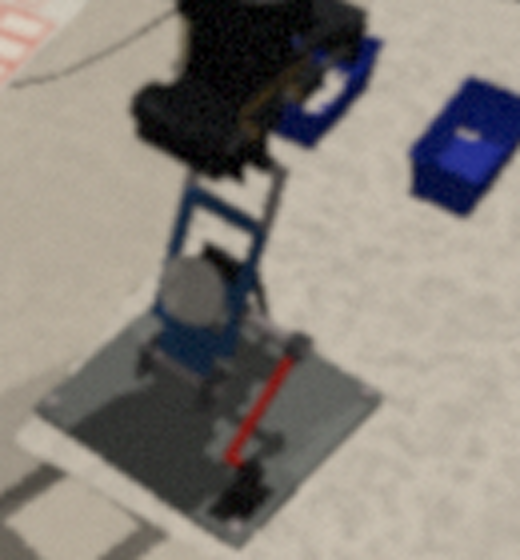

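The grip is on the bar: opening 15 mm, TCP at stand x = 62.1 mm with the frame still on its rest at 0.30. Upright is therefore 60.6 mm towards the front and 9.2 mm up, along the arc.

>>> {"api": "send_rows", "payload": {
  "moves": [
    [0,-0.236,-0.07,0,0,0,1],
    [0,-0.237,-0.063,0,0,0,1],
    [0,-0.239,-0.056,0,0,0,1],
    [0,-0.241,-0.05,0,0,0,1],
    [0,-0.242,-0.042,0,0,0,1],
    [0,-0.243,-0.034,0,0,0,1],
    [0,-0.244,-0.026,0,0,0,1],
    [0,-0.245,-0.018,0,0,0,1],
    [0,-0.246,-0.011,0,0,0,1],
    [0,-0.22,0,0,0,0,1],
    [0,0,0,0,0,0,1],
    [0,0,0,0,0,0,1]
  ]
}}

```text
time_s: 12.12
position: [0.507, -0.0404, 0.2173]
tcp_rot: [[0.115, 0.993, -0.0], [0.993, -0.115, 0.001], [0.001, -0.0, -1.0]]
force: [-1.1, 2.8, -6.0]
opening: 0.173
```

Run:
```python
from h import *
plan((.0015,0,.2175))
p=np.load("p.npy")
for n,x0,y0 in(("scene",250,145),("top",250,130)):
    c=vision.capture(n)
    im=cv2.resize(c["img"][y0:y0+140,x0:x0+130,::-1],None,fx=4,fy=4,interpolation=cv2.INTER_CUBIC); 
    cv2.imwrite(f"pics/{n}6.png",im)
    F=[fT((p[0]+.0015,p[1],p[2]),l,0) for l in((0,.036,.205),(0,-.036,.205),(0,-.04,.158),(0,.04,.158),(0,-.04,0),(0,.04,0),(0,-.092,.078),(-.1*np.sin(2.5),-.092,.078+.1*np.cos(2.5)))]
    for X in F:
        q=(proj(c,X)-(x0,y0))*4+1.5; cv2.circle(im,tuple(int(v) for v in q),2,(0,255,0),-1)
    cv2.imwrite(f"pics/{n}6b.png",im)
```

```text
t 12.12 pos [ 0.507  -0.0404  0.2173] force [-1.1  2.8 -6. ] open 0.173 j [-17.2  21.7  98.9   0.   59.4 -10.6]
TCP in stand [0.0019 0.0004 0.2173]
target [ 0.5066 -0.0408  0.2175] turn(10deg) [-0. -0. -0.] shift now axes /25mm [-0.02 -0.01 -0.01] shift target axes [-0.02 -0.01 -0.01]
```

View pics/scene6b.png

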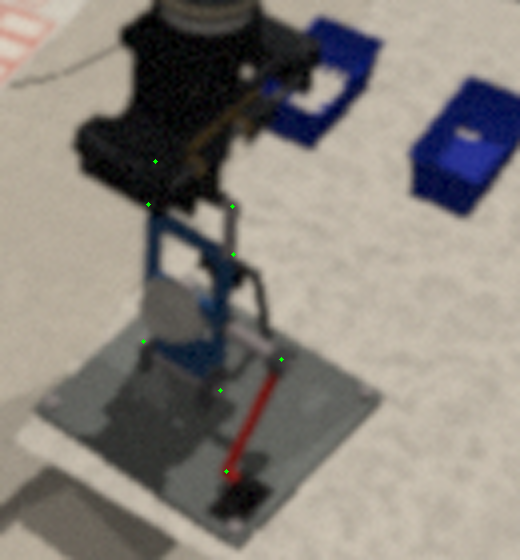

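View pics/top6b.png

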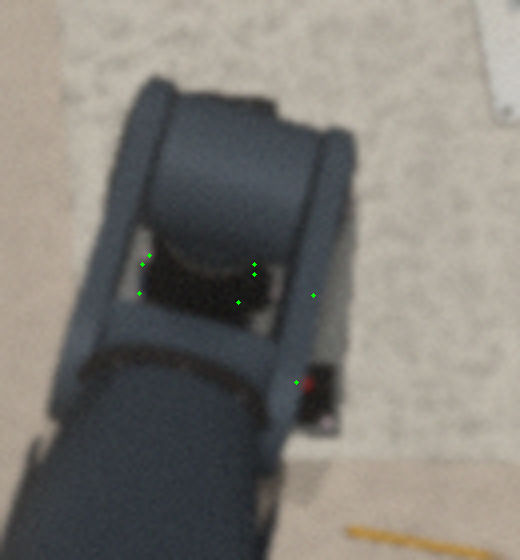

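The frame is upright: the predicted points fall on the right post (232,206) and on the kickstand at (227,472). The handle moved 60.2 mm, where 60.6 was expected, so the residual tilt is about 0.002 rad. I'll let it settle, check, and hand in.

>>> {"api": "send_rows", "payload": {
  "moves": [
    [0,-0.01,0,0,0,0,1],
    [0,0,0,0,0,0,1],
    [0,0,0,0,0,0,1],
    [0,0,0,0,0,0,1],
    [0,0,0,0,0,0,1],
    [0,0,0,0,0,0,1]
  ]
}}

```text
time_s: 12.98
position: [0.5067, -0.0404, 0.2173]
tcp_rot: [[0.115, 0.993, -0.001], [0.993, -0.115, 0.001], [0.001, -0.001, -1.0]]
force: [0.4, 4.9, -8.0]
opening: 0.175
```

Run:
```python
from h import *
plan((.0015,0,.2175))
C={n:vision.capture(n) for n in("scene","top")}
for t in ["insert_packet","ring_gauge","plug_gauge","turned_part_1","mouse_b"]:
    for n in C:
        r=models.landmark_of(n,t)[:1]; print(t,n,[(q["point"],plane(C[n],q["point"],0.0).round(3)[:2]) for q in r])
cv2.imwrite("pics/scene7.png",C["scene"]["img"][:,:,::-1])
```

```text
t 12.97 pos [ 0.5067 -0.0404  0.2173] force [ 0.4  4.9 -8. ] open 0.175 j [-17.2  21.7  98.9   0.   59.4 -10.6]
TCP in stand [0.0015 0.0004 0.2173]
target [ 0.5066 -0.0408  0.2175] turn(10deg) [-0. -0.  0.] shift now axes /25mm [-0.02 -0.   -0.01] shift target axes [-0.02 -0.   -0.01]
insert_packet scene [([170.5, 197.7], array([0.431, 0.444]))]
insert_packet top [([150.4, 233.0], array([0.428, 0.435]))]
ring_gauge scene [([409.1, 281.1], array([ 0.572, -0.413]))]
ring_gauge top [([408.5, 181.0], array([ 0.578, -0.415]))]
plug_gauge scene []
plug_gauge top [([422.9, 261.1], array([ 0.313, -0.446]))]
turned_part_1 scene [([404.3, 292.1], array([ 0.526, -0.416]))]
turned_part_1 top [([410.9, 198.7], array([ 0.519, -0.419]))]
mouse_b scene [([356.9, 332.6], array([ 0.326, -0.357]))]
mouse_b top [([392.6, 256.3], array([ 0.332, -0.348]))]
```

View pics/scene7.png

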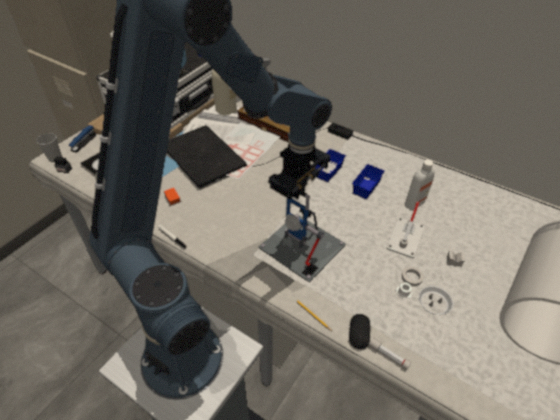

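```bash
python3 -c "
from h import *
print(status.read_state()['force'],status.read_state()['opening']); print(bot.hand_in())"
```

```text
[ 1.21959233  5.81745746 -8.77879342] 0.17392108001049775
the job is handed in; nothing more can be done
None
```

The job is done and handed in after about 13.5 s. The kickstand is down at its stop, and the frame is upright with the handle still in the gripper.

**What I did**
- **Kickstand:** With the frame still leaning on its rest, I pushed the red kickstand from behind with shut fingers. Once past vertical it fell to its stop; the rod end was within about 2 pixels of where 2.5 rad predicts.
- **Handle:** I gripped the black bar with the opening at 15 mm. Then I moved it along the arc by 60.6 mm towards the front and 9 mm up.

**Last checks**
- **Upright:** The bar ended 60.6 mm forward of its resting position, which puts the tilt at about 0 rad. That figure assumes the frame sat exactly at 0.30 rad on the rest when I gripped it. The right post and the kickstand lay about where the camera prediction puts them.
- **Force:** The wrist reading was still creeping up slightly, from about 7 N to about 11 N just before hand-in. It is well under the limit and I did not find the cause.
- **Bystanders:** The mouse, ring gauge, turned part and packet were still within about 13 mm of their first positions, which is detector noise. The network missed the plug gauge in the last scene picture, but it was in place in the top view and I could see it in the scene image.

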